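Open the wash-gun box and bleed the gun

ROBOT

A 6-joint arm with a two-finger parallel gripper is mounted at the origin on the work surface. World frame = base frame: x ahead of the robot, y to its left, z up, the work surface at z = 0. Lengths are in mm, angles in rad, forces in N, time in s.
With the tool pointing down it reaches from about 350 to 775 mm from the base axis. Payload 7.3 kg.
Tool frame: the origin (TCP) lies on the centre line of the jaws, within the pads' length; the fingertips stand 14 mm ahead of it and the grasp point (between the pads) lies 5 mm behind it; z points along the fingers, y is the line along which they close (so a half turn about z gives the same grasp; the last joint's range is limited). The gripper opens to 92 mm and grips with 3 to 60 N. Pads are 19 mm wide; open, the fingers measure 130 mm over their backs; the gripper's body (75 mm by 190 mm) begins 47 mm behind the grasp point.
Start: joints at [-1.377, 0.342, 1.524, -0, 1.275, -0.146], TCP at [175.004, -494.992, 240.741] pointing down, gripper open.
Joint ranges: [-2.53, 2.53], [-0.77, 2.02], [0.04, 2.7], [-1, 4.14], [0.28, 2.66], [-3.11, 3.11]. Speed limits (rad/s): [2.57, 2.57, 3.14, 3.14, 3.14, 3.14].

INTERFACE

Orientations are given as [roll, pitch, yaw] about the fixed x, y, z axes, in that order (R = Rz(yaw) Ry(pitch) Rx(roll)).
In Python, from plant import get_obs, capture, bot, spot_in, trace, pinpoint gives the robot as it stands.
- The arm moves only by the tool play_rows, never from a script. Its argument "rows" is a list of rows, each a list of 2 entries, a list of its own where there are three numbers: the shift along the world's x, y, z in units of 3 cm (1.0 is 3 cm), then the turn, a rotation vector about the world's x, y, z in units of 8 degrees (1.0 is 8 degrees). A call has 1 to 12 rows; each row shifts and turns the commanded pose from where the row before left it; what a row does not reach is not made up. A row lasts 1/8 s, in which the tool goes at most 62.5 mm and 10.7 degrees, less where a joint would pass 70% of its speed; a pose out of reach is approached as far as the arm can. A call with a number of a shift or a turn outside -1 to 1 is refused whole. A call with a gripper value outside its range is refused whole. "hand" is the opening, from -1 (shut) to 1 (fully open), set as the call begins (left out, the last holds). The fingers move at their own pace and stop on an object; the grip force is fixed at half the most. Time passes only in rows, so rows that do not move let the fingers close. It gives the time, the measured TCP pose, the force, the opening and the grip force at its end, in the units of the state.
- get_obs(): the state, without advancing time (a new reading comes with each control period).
- capture(name): name is "scene" or "top" or "wrist"; returns a dict with "frame" (400x640x3 uint8, red, green, blue), "fov_y" (degrees; the focal length in pixels is half the picture's height over the tangent of half this angle, whatever the lens; pixels are square), "cx", "cy" (the principal point, pixels), "rvec" (rotation vector, rad) and "tvec" (3), from world to camera coordinates, as OpenCV has them; the wrist camera has in their place "hand_eye" (4x4, takes a point from camera to tool coordinates, whose origin is the TCP and whose axes are the flange's). Camera axes: x right, y down, z forward; pixel columns grow to the right and rows downward; lengths in mm; the calibration is good to about 2 mm. A picture is of the moment at which its call begins: read the wrist's pose just before it. There is no depth.
- bot.close_job(): hands the job in; it is judged then, once.
Trained networks look in the newest picture that a camera, given by its name, has taken for a name from the list of things; names that differ only in an ending like _2 or _b are one class to them, and where a whole thing is asked for, a point or a joint stands for the part that bears it (a point fixed in the world has none). Each returns a list of dicts, best first, with "p" (0 to 1); they miss things now and then, are a little off and sometimes report something else, mostly with a low value. They report only what shows in the picture. A call takes as long as a camera call.
- spot_in(query, camera): "at" ([row, column] in pixels, amid what is visible of it).
- trace(query, camera): "mask" (400x640 bool, what is visible of it) and "at" ([row, column] in pixels, amid what is visible of it).
- pinpoint(query, camera): "at" ([row, column] in pixels: a listed point, or the origin of a listed thing).
The state is a dict: "time": time; "joint_positions": joint angles; "dq": joint speeds; "tau": joint torques, N m; "tool_pos": TCP position; "tcp_rot": TCP orientation; "contact_force": force on the tool from outside, world axes, zero at the start; "moment": the same for the moment, N m; "grip_width": finger opening in mm; "finger_force": force on a finger pad.
Only numpy, scipy, OpenCV 4.12 (cv2) and the standard library are available. Lean on these libraries where they do the work, as an engineer would, in place of code of your own. Each camera call takes 0.05 s, during which the arm holds its last target. There are 200 camera calls.

TASK

Tip the loose blue lid of the gun box up and over so that it leans back on the rack's slats, its far edge still on the ledge, leaving the box open. Only then bleed the wash gun inside: squeeze the red trigger fully against the gun's grip, hold it for about half a second and let go so that it springs all the way back. Leave the lid leaning there and do not disturb the other things on the trolley.

Things in the scene. Friction and masses are not known exactly. Their poses are not given: they have to be found in the camera images.
- gunbox: Fixed grey open-topped box, 180 (x) x 220 (y) x 112 mm high, walls 6 mm. Origin: centre of its underside; z up; +x points to its lid rack, at the top of the +x wall. Inside stands the upturned grip of a black wash gun with its red trigger; the gun's barrel lies along y on the box floor, top about 44 mm above the table.
- rack_foot (a point): Middle of the foot of the lid rack (box x=104, y=0, z=112 mm; axes as the box's). A flat ledge level with the rim runs from the box out to 18 mm beyond this point. From here two dark slats (25 mm wide, at y=+-75 mm, joined by a crossbar) rise, leaning 18 degrees outward (+x), to 129 mm above the rim.
- grip_top (a point): Centre of the top of the gun's black fixed grip (box x=0, y=-20, z=100 mm; axes as the box's). The grip is 28 mm thick in y and 26 mm in x, and stands 56 mm clear of the barrel. The trigger is on its +y side.
- lid: Loose blue flat lid, 200 (x) x 216 (y) x 8 mm, about 0.3 kg, at first flat on the rim, axes along the box's, far (+x) edge 4 mm short of the slats. Origin: centre of underside; z out of its top. Pushed by the handle towards the rack it turns up about its far edge, stopped by the slats; past about 80 degrees it falls back and leans on them at about 108.
- lid_handle (a point): Middle of the bar of the lid's black arch handle: round bar 12 mm thick, 100 mm long along the lid's y, at lid x=-70 mm, its centre 65 mm above the lid's underside, standing on two posts at its ends. The open arch under it is 51 mm high. Axes as the lid's.
- lid_foot (a point): Middle of the lower edge of the lid's far side (lid x=+100 mm, z=0), which stays on the ledge. Axes as the lid's.
- trigger (a joint): Red trigger's angle (rad): 0 released, 0.34 fully squeezed. A bar 10 mm thick, 22 mm wide (x), hinged along box x at box y=3, z=45 mm; released it leans 0.36 rad towards box +y, top 58 mm from the hinge. Squeezing moves the top 20 mm to the grip (-y). Grip and trigger measure 64 mm over at the top released, 43 mm squeezed; spring about 8 N.
- trigger_tip (a point): Centre of the trigger's top end, about 99 mm above the table when released.
- bucket: Empty white plastic bucket, 210 mm across the rim, 170 mm high. Origin: centre of underside. Bystander.
- extinguisher: Small red fire extinguisher, 90 mm across, 280 mm high, standing. Origin: centre of underside. Bystander.
- brush: Yellow rim brush with black bristles, 220 mm long, 50 mm wide, 34 mm high, lying along its x. Origin: about its middle, underside. Bystander.
- lug_nut: Chrome lug nut, 36 mm across, 36 mm high, standing. Origin: centre of underside. Bystander.
- wax_tin: Green round tin, 90 mm across, 50 mm high. Origin: centre of underside. Bystander.
- cleaner: Orange bottle with black cap, 70 mm across, 190 mm high. Origin: centre of underside. Bystander.
- wrench: Dark steel wrench, 200 mm long, lying along its x. Origin: about its middle, underside. Bystander.

How it is judged:
By the outcome, as a careful person would: the job done as asked, in the order asked, and still so for the second after the job is handed in, with the robot touching nothing.
It also fails if it takes over 54 s, if anything falls off the work surface, if the arm or the gripper's body presses on something with over 40 N, if the wrist force passes 120 N, or if a joint passes its speed limit or range.

## Working session

There is one attempt and no reset: what is moved stays moved. The work goes in short steps, Python scripts to look and compute and a tool call to move; the robot and the scene stay as the last step left them, time stands still between calls to the robot, and variables do not carry over. Pictures are saved under pics/ and viewed, at most 10 in all, crops included, and the job is handed in when it is done.

Besides the shell and the picture viewer there is one more tool, called after "Emit:" as name([rows], argument=value, ...), one row to a line, values as JSON. play_rows: Moves the arm, as the interface text tells. Shifts and turns lie within -1 to 1; 1 stands for 3 cm of shift or 8 degrees of turn. Its arguments: {"type":"object","properties":{"rows":{"type":"array"},"hand":{"type":"number"}},"required":["rows"]}

```bash
ls; mkdir -p pics; cat > h.py <<'E'
import numpy as np, cv2
from scipy.spatial.transform import Rotation as R
from scipy.optimize import least_squares
from plant import get_obs, capture, bot, spot_in, trace, pinpoint
def cam(name, save=None):
    o=get_obs(); c=capture(name); f=200/np.tan(np.radians(c['fov_y']/2))
    K=np.array([[f,0,c['cx']],[0,f,c['cy']],[0,0,1]])
    if 'hand_eye' in c:
        T=np.eye(4); T[:3,:3]=R.from_euler('xyz',o['tcp_rot']).as_matrix(); T[:3,3]=o['tool_pos']
        W=np.linalg.inv(T@np.array(c['hand_eye'])); Rm,t=W[:3,:3],W[:3,3]
    else: Rm=R.from_rotvec(np.ravel(c['rvec'])).as_matrix(); t=np.ravel(c['tvec'])
    if save: cv2.imwrite('pics/'+save,c['frame'][:,:,::-1])
    return K@np.c_[Rm,t]
def proj(P,X):
    q=P@np.r_[X,1]; return q[:2]/q[2]   # col,row
def tri(obs): # list of (P,[row,col])
    X=cv2.triangulatePoints(obs[0][0],obs[1][0],np.array(obs[0][1][::-1],float),np.array(obs[1][1][::-1],float))
    X=(X[:3]/X[3]).ravel()
    s=least_squares(lambda X:np.concatenate([proj(P,X)-np.array(a[::-1]) for P,a in obs]),X)
    return s.x, np.abs(s.fun).max()
def onz(P,a,z):
    A=P[:,:2]; 
    H=np.c_[P[:,0],P[:,1],P[:,2]*z+P[:,3]]; q=np.linalg.solve(H,[a[1],a[0],1]); return q[:2]/q[2]
E
python3 - <<'E'
from h import *
o=get_obs(); print(o['tool_pos'],o['tcp_rot'])
Ps={n:cam(n,n+'0.png') for n in('scene','top')}
for q in ['lid_handle','lid_foot','lid','rack_foot','gunbox','grip_top','bucket','extinguisher','cleaner','brush','lug_nut','wax_tin','wrench']:
    ob=[]
    for n in Ps:
        r=pinpoint(q,n)
        if r: ob.append((Ps[n],r[0]['at'])); print(q,n,np.round(r[0]['at']),round(r[0]['p'],2))
    if len(ob)==2: X,e=tri(ob); print('   ',X.round(),round(e,1))
E
```

```text
pics
[ 174.93356774 -494.58158427  240.03713917] [-3.14005597e+00 -2.27802052e-04  3.39830759e-01]
lid_handle scene [167. 268.] 0.65
lid_handle top [216. 370.] 0.7
    [ 484. -155.  167.] 2.6
lid_foot scene [205. 320.] 0.74
lid_foot top [202. 316.] 0.56
    [520.  12.  97.] 0.2
lid scene [191. 290.] 0.64
lid top [208. 345.] 0.74
    [508. -83. 112.] 1.9
rack_foot scene [205. 321.] 0.94
rack_foot top [201. 313.] 0.76
    [523.  20. 104.] 0.8
gunbox scene [210. 296.] 0.79
grip_top scene [225. 404.] 0.45
grip_top top [155. 420.] 0.27
    [580.  -3.  86.] 98.1
bucket scene [273. 451.] 0.91
bucket top [189. 195.] 0.81
    [557. 432. -15.] 1.8
extinguisher scene [210. 462.] 0.79
extinguisher top [257. 186.] 0.7
    [332. 439.   5.] 0.6
cleaner scene [305. 403.] 0.55
cleaner top [146. 231.] 0.65
    [706. 315.   2.] 2.1
brush scene [183. 194.] 0.74
brush top [213. 451.] 0.77
    [ 504. -442.   -7.] 0.6
lug_nut scene [221. 402.] 0.61
lug_nut top [213. 452.] 0.55
    [ 379. -127. -250.] 105.1
wax_tin scene [304. 399.] 0.73
wax_tin top [154. 417.] 0.81
    [ 637.    9. -412.] 97.9
wrench scene [151. 241.] 0.61
wrench top [270. 423.] 0.93
    [ 310. -357.  -22.] 1.3
```

```bash
python3 -c "
import cv2,numpy as np
a=cv2.imread('pics/scene0.png');b=cv2.imread('pics/top0.png')
a=cv2.resize(a[80:360,130:530],(800,560));b=cv2.resize(b[80:360,150:550],(800,560))
cv2.imwrite('pics/a.png',a);cv2.imwrite('pics/b.png',b)"
```

```text
(no output)
```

View pics/a.png

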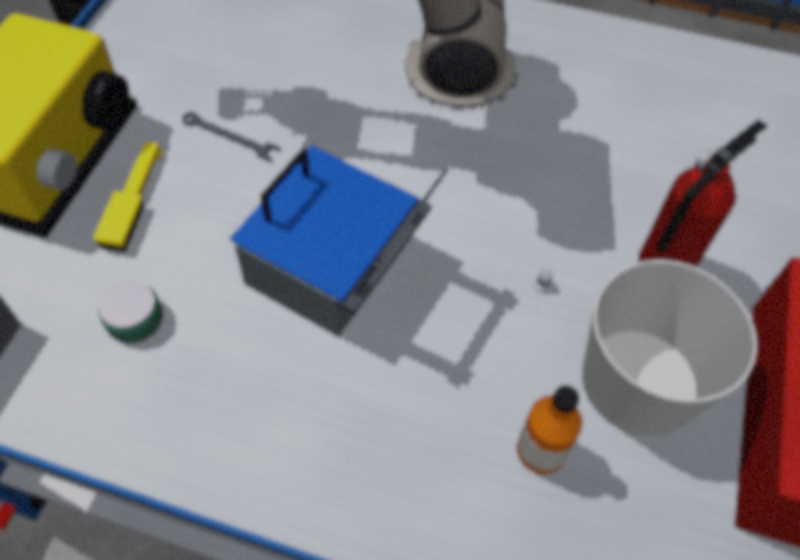

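View pics/b.png

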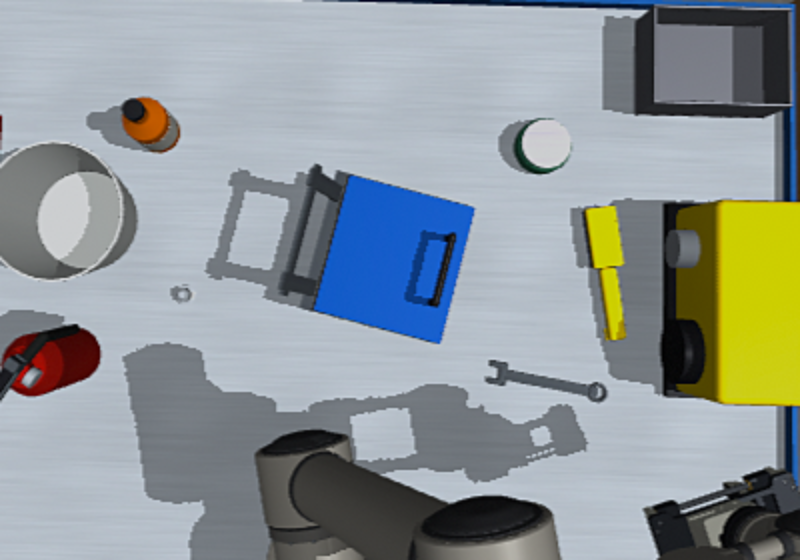

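The scene view shows the lid flat, with the handle at the near-left (crop 285,185) and the slats at the right (crop 400,230). The top view has the handle at crop (442,270) and the rack on the left, so box +x points roughly along world +y. Next I'll fit the lid's outline for its pose.

```bash
cat > fit.py <<'E'
from h import *
def lidfit(Ps, s0, verbose=1):
    # fit x,y,z(top face centre),yaw of the top face 200x216 to blue outline
    C=[]
    for n,P in Ps.items():
        r=trace('lid',n)
        m=r[0]['mask'].astype(np.uint8)
        im=cv2.cvtColor(cv2.imread('pics/'+n+'_l.png'),cv2.COLOR_BGR2HSV)
        b=(cv2.inRange(im,(100,120,40),(125,255,255))>0)&(cv2.dilate(m,np.ones((9,9)))>0)
        b=cv2.morphologyEx(b.astype(np.uint8),cv2.MORPH_OPEN,np.ones((3,3)))
        c=max(cv2.findContours(b,cv2.RETR_EXTERNAL,cv2.CHAIN_APPROX_NONE)[0],key=cv2.contourArea)
        h=cv2.convexHull(c); 
        e=0.02*cv2.arcLength(h,True); a=cv2.approxPolyDP(h,e,True)[:,0]
        print(n,len(a),a.tolist()); C.append((P,a))
    def corners(s):
        c,si=np.cos(s[3]),np.sin(s[3])
        return [np.array([s[0]+c*u-si*v,s[1]+si*u+c*v,s[2]]) for u in(-100,100) for v in(-108,108)]
    def f(s):
        out=[]
        for P,a in C:
            for X in corners(s):
                q=proj(P,X); d=a-q; out.extend(d[np.argmin((d**2).sum(1))])
        return out
    r=least_squares(f,s0,loss='soft_l1',x_scale=[10,10,10,.1]); print(r.x.round(3),np.round(f(r.x),1)); return r.x
if __name__=='__main__':
    Ps={n:cam(n,n+'_l.png') for n in('scene','top')}
    lidfit(Ps,[508,-83,120,np.radians(78)])
E
python3 fit.py
```

```text
scene 4 [[285, 153], [337, 179], [301, 230], [247, 200]]
top 4 [[324, 168], [386, 184], [369, 250], [307, 234]]
[500.718 -81.73  110.433   1.345] [ 2.5 -0.2 -0.2 -0.2 -0.3 -0.7 -2.1  0.1 -0.7  0.4 -0.7 -1.6 -0.1  0.6
  0.6 -1.1]
```

Emit:
play_rows([
  [[1,1,0.5],[0,0,-1]],
  [[1,1,0.5],[0,0,-1]],
  [[1,1,0.5],[0,0,-1]],
  [[1,1,0.5],[0,0,-1]],
  [[1,1,0.5],[0,0,0]],
  [[1,1,0.5],[0,0,0]],
  [[1,1,0],[0,0,0]],
  [[1,1,0],[0,0,0]],
  [[0.5,1,0],[0,0,0]],
  [[0,0,0],[0,0,0]],
  [[0,0,0],[0,0,0]],
], hand=1)

```text
time: 2.98
tool_pos: [429.8, -225.4, 330.8]
tcp_rot: [3.141, 0.0, -0.219]
contact_force: [-0.3, -0.0, -1.1]
grip_width: 91.8
finger_force: 0.0
```

```bash
python3 - <<'E'
from h import *
import json
P=cam('wrist','w1.png'); d={'P':P.tolist()}
for q in ['lid_handle','lid_foot','rack_foot','lid','gunbox']:
    r=pinpoint(q,'wrist'); d[q]=[float(v) for v in r[0]['at']] if r else None; print(q,d[q],r and r[0]['p'])
json.dump(d,open('w1.json','w'))
E
```

```text
lid_handle [155.0, 238.0] 0.8
lid_foot [147.1, 115.4] 0.85
rack_foot None []
lid [150.2, 191.9] 0.61
gunbox None []
```

View pics/w1.png

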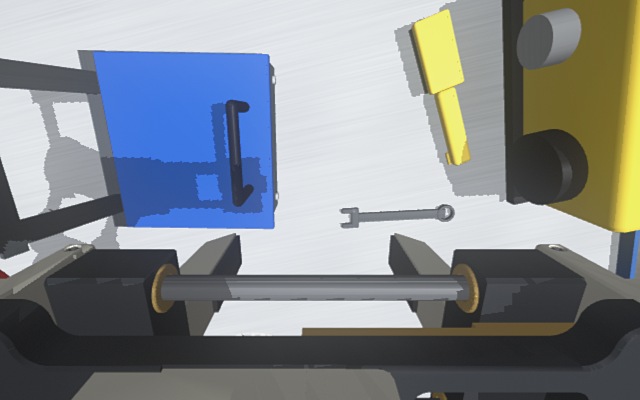

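Emit:
play_rows([
  [[1,1,0],[0,0,0]],
  [[1,1,0],[0,0,0]],
  [[0,0.5,0],[0,0,0]],
  [[0,0,0],[0,0,0]],
  [[0,0,0],[0,0,0]],
], hand=-0.4)

```text
time: 3.9
tool_pos: [489.4, -150.8, 330.9]
tcp_rot: [3.141, -0.0, -0.22]
contact_force: [0.2, 0.1, 0.6]
grip_width: 46.3
finger_force: 0.0
```

The wrist view shows the lid with its handle bar at (row 155, col 238) and the slats at the left with a crossbar at their top. Now the second wrist view.

```bash
python3 - <<'E'
from h import *
import json
d=json.load(open('w1.json')); P1=np.array(d['P']); P=cam('wrist','w2.png')
Ps={n:cam(n) for n in('scene',)}
for q in ['lid_handle','lid_foot','lid']:
    r=pinpoint(q,'wrist'); print(q,r and (np.round(r[0]['at']),r[0]['p']))
    if r:
        ob=[(P1,d[q]),(P,r[0]['at'])]; X,e=tri(ob); print(X.round(1),e)
        r2=pinpoint(q,'scene')
        if r2: X,e=tri(ob+[(Ps['scene'],r2[0]['at'])]); print('  3v',X.round(1),e)
c=R.from_euler('z',1.345).as_matrix()
L=np.array([500.7,-81.7,112])
for v in ([-70,0,65],[100,0,0],[0,0,0]):
    X=L+c@v; print(v,X.round(1),[proj(p,X)[::-1].round(1) for p in(P1,P)])
E
```

```text
lid_handle []
lid_foot (array([176., 188.]), 0.72)
[523.8  13.1 109.8] 1.6520810637274508
  3v [524.1  12.7 110. ] 1.9092982866046952
lid (array([182., 261.]), 0.95)
[497.4 -80.4 112.1] 0.07860745912580569
  3v [497.4 -79.7 109.4] 1.151776962339511
[-70, 0, 65] [ 485.  -149.9  177. ] [array([155.1, 233.1]), array([193.5, 314.5])]
[100, 0, 0] [523.1  15.8 112. ] [array([146.7, 113.2]), array([179.1, 185.3])]
[0, 0, 0] [500.7 -81.7 112. ] [array([147.3, 192.1]), array([179.6, 261.4])]
```

Emit:
play_rows([
  [[-0.15,0,-1],[0,0,0]],
  [[0,0,-1],[0,0,0]],
  [[0,0,-1],[0,0,0]],
  [[0,0,-1],[0,0,0]],
  [[0,0,-0.7],[0,0,0]],
  [[0,0,-0.7],[0,0,0]],
  [[0,0,0],[0,0,0]],
  [[0,0,0],[0,0,0]],
], hand=0.0)

```text
time: 5.25
tool_pos: [486.0, -150.3, 169.6]
tcp_rot: [3.141, -0.001, -0.219]
contact_force: [0.5, -0.6, -0.4]
grip_width: 45.6
finger_force: 0.0
```

```bash
python3 - <<'E'
from h import *
o=get_obs(); print(o['tool_pos'],o['contact_force'],o['grip_width'])
P=cam('wrist','w3.png'); cam('scene','s3.png')
a=cv2.imread('pics/w3.png'); b=cv2.resize(cv2.imread('pics/s3.png')[120:270,200:360],(426,400))
cv2.imwrite('pics/c.png',cv2.resize(np.hstack([a[:,100:470],b]),(796,400)))
E
```

```text
[ 485.96690261 -150.26088222  169.57326773] [ 0.52695233 -0.56328457 -0.41282291] 45.613495729686534
```

View pics/c.png

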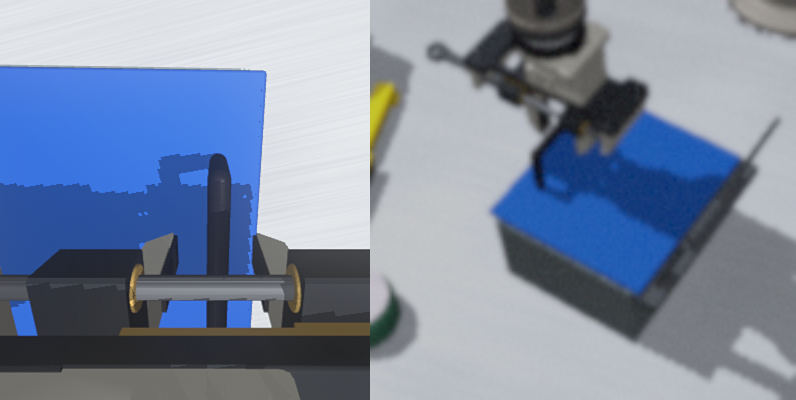

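The bar (crop 218,240) lies centred between the fingers. Next I'll work out the arc.

```bash
python3 - <<'E'
from h import *
yaw=1.345; B=R.from_euler('z',yaw).as_matrix()
F0=np.array([523.5,14,112.])
p=np.array([486,-150.3,169.6]); 
ths=[0,3,7,12,17,22,27,32,37,42,47,52,57,62,66,70,74,77,80,83,87,92,97,102,107]
pa=0
for th in ths:
    t=np.radians(th); al=min(32,0.4*th); a=np.radians(al)
    foot=4 if th<92 else 4-6*(th-92)/15
    bar=np.array([foot-170*np.cos(t)+65*np.sin(t),0,170*np.sin(t)+65*np.cos(t)])
    n=np.array([np.cos(a),0,-np.sin(a)]); tz=np.array([-np.sin(a),0,-np.cos(a)])
    lead=7 if th<92 else 7-5*(th-92)/15
    X=F0+B@(bar+lead*n+7*tz)
    d=(X-p)/30; w=B@[0,np.radians(al-pa),0]/np.radians(8)
    print(th,round(al,1),d.round(2).tolist(),w.round(2).tolist(),X.round()); p=X;pa=al
E
```

```text
0 0.0 [0.06, 0.31, 0.01] [0.0, 0.0, 0.0] [ 488. -141.  170.]
3 1.2 [0.03, 0.11, 0.29] [-0.15, 0.03, 0.0] [ 489. -138.  179.]
7 2.8 [0.04, 0.17, 0.37] [-0.19, 0.04, 0.0] [ 490. -132.  190.]
12 4.8 [0.06, 0.25, 0.45] [-0.24, 0.06, 0.0] [ 492. -125.  203.]
17 6.8 [0.07, 0.29, 0.42] [-0.24, 0.06, 0.0] [ 494. -116.  216.]
22 8.8 [0.07, 0.33, 0.4] [-0.24, 0.06, 0.0] [ 496. -106.  228.]
27 10.8 [0.08, 0.36, 0.36] [-0.24, 0.06, 0.0] [498. -96. 239.]
32 12.8 [0.09, 0.39, 0.33] [-0.24, 0.06, 0.0] [501. -84. 249.]
37 14.8 [0.1, 0.42, 0.29] [-0.24, 0.06, 0.0] [504. -71. 258.]
42 16.8 [0.1, 0.44, 0.26] [-0.24, 0.06, 0.0] [507. -58. 265.]
47 18.8 [0.11, 0.46, 0.21] [-0.24, 0.06, 0.0] [510. -45. 272.]
52 20.8 [0.11, 0.48, 0.17] [-0.24, 0.06, 0.0] [513. -30. 277.]
57 22.8 [0.11, 0.49, 0.13] [-0.24, 0.06, 0.0] [517. -16. 281.]
62 24.8 [0.11, 0.5, 0.08] [-0.24, 0.06, 0.0] [520.  -1. 283.]
66 26.4 [0.09, 0.4, 0.03] [-0.19, 0.04, 0.0] [523.  11. 284.]
70 28.0 [0.09, 0.4, 0.01] [-0.19, 0.04, 0.0] [526.  24. 285.]
74 29.6 [0.09, 0.4, -0.02] [-0.19, 0.04, 0.0] [528.  36. 284.]
77 30.8 [0.07, 0.3, -0.04] [-0.15, 0.03, 0.0] [531.  45. 283.]
80 32 [0.07, 0.3, -0.05] [-0.15, 0.03, 0.0] [533.  54. 281.]
83 32 [0.07, 0.3, -0.07] [0.0, 0.0, 0.0] [535.  63. 279.]
87 32 [0.09, 0.4, -0.12] [0.0, 0.0, 0.0] [537.  75. 276.]
92 32 [0.11, 0.48, -0.18] [0.0, 0.0, 0.0] [541.  89. 270.]
97 32 [0.08, 0.35, -0.2] [0.0, 0.0, 0.0] [543. 100. 264.]
102 32 [0.08, 0.33, -0.24] [0.0, 0.0, 0.0] [546. 110. 257.]
107 32 [0.07, 0.31, -0.28] [0.0, 0.0, 0.0] [548. 119. 249.]
```

Emit:
play_rows([
  [[0,0,0],[0,0,0]],
  [[0,0,0],[0,0,0]],
  [[0.06,0.31,0],[0,0,0]],
  [[0.03,0.11,0.29],[-0.15,0.03,0]],
  [[0.04,0.17,0.37],[-0.19,0.04,0]],
  [[0.06,0.25,0.45],[-0.24,0.06,0]],
  [[0.07,0.29,0.42],[-0.24,0.06,0]],
], hand=-0.43)

```text
time: 6.22
tool_pos: [493.0, -116.4, 215.9]
tcp_rot: [3.02, 0.001, -0.219]
contact_force: [-2.8, -3.8, 1.2]
grip_width: 26.2
finger_force: 2.2
```

```bash
python3 - <<'E'
from h import *
P=cam('wrist','w4.png'); cam('scene','s4.png')
a=cv2.imread('pics/w4.png'); b=cv2.resize(cv2.imread('pics/s4.png')[120:270,200:360],(426,400))
cv2.imwrite('pics/d.png',cv2.resize(np.hstack([a[:,100:470],b]),(796,400)))
E
```

```text
(no output)
```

View pics/d.png

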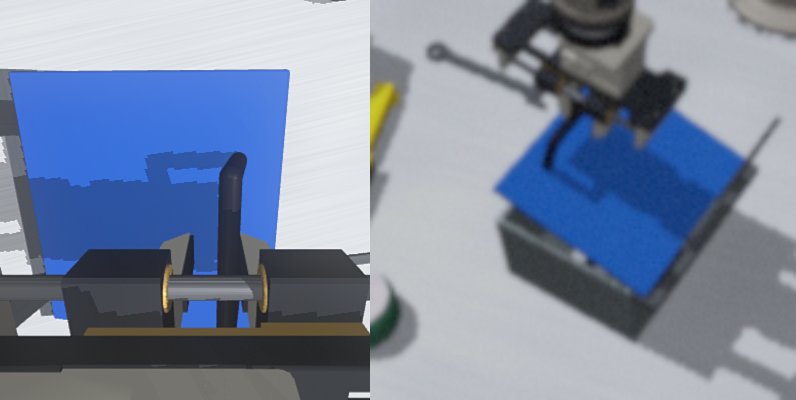

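The lid is tipping about its far edge: the near edge has lifted and the bar is still caged at crop (230,230). I'll continue along the arc.

Emit:
play_rows([
  [[0.07,0.33,0.4],[-0.24,0.06,0]],
  [[0.08,0.36,0.36],[-0.24,0.06,0]],
  [[0.09,0.39,0.33],[-0.24,0.06,0]],
  [[0.1,0.42,0.29],[-0.24,0.06,0]],
  [[0.1,0.44,0.26],[-0.24,0.06,0]],
  [[0.11,0.46,0.21],[-0.24,0.06,0]],
  [[0.11,0.48,0.17],[-0.24,0.06,0]],
])

```text
time: 7.2
tool_pos: [513.5, -29.5, 276.6]
tcp_rot: [2.78, 0.005, -0.22]
contact_force: [0.5, -1.5, 1.2]
grip_width: 26.3
finger_force: 1.2
```

Emit:
play_rows([
  [[0.11,0.49,0.13],[-0.24,0.06,0]],
  [[0.11,0.5,0.08],[-0.24,0.06,0]],
  [[0.09,0.4,0.03],[-0.19,0.04,0]],
  [[0.09,0.4,0.01],[-0.19,0.04,0]],
  [[0.09,0.4,-0.02],[-0.19,0.04,0]],
])

```text
time: 7.82
tool_pos: [527.9, 36.7, 282.0]
tcp_rot: [2.63, 0.008, -0.221]
contact_force: [0.1, -0.8, 0.2]
grip_width: 26.1
finger_force: 0.2
```

```bash
python3 - <<'E'
from h import *
P=cam('top','t5.png'); cam('scene','s5.png')
a=cv2.resize(cv2.imread('pics/t5.png')[130:280,250:400],(400,400)); b=cv2.resize(cv2.imread('pics/s5.png')[80:270,210:400],(400,400))
cv2.imwrite('pics/e.png',np.hstack([a,b]))
E
```

```text
(no output)
```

View pics/e.png

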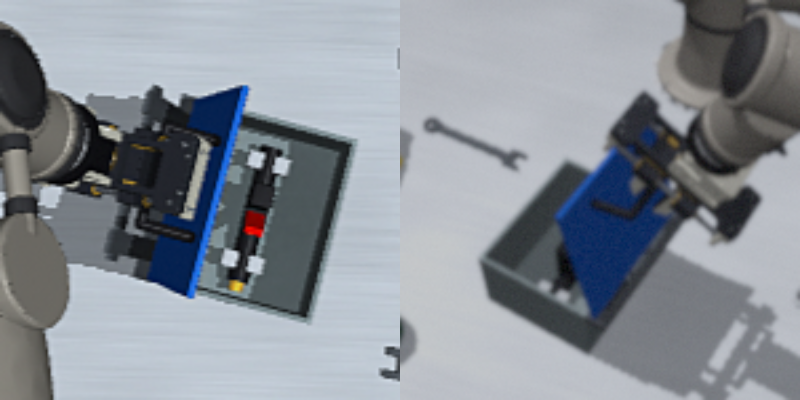

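The lid stands at about 74°, its foot at the slats, and the gun shows in the box with the red trigger at crop (255,222). I'll go over the top now.

Emit:
play_rows([
  [[0.07,0.3,-0.04],[-0.15,0.03,0]],
  [[0.07,0.3,-0.05],[-0.15,0.03,0]],
  [[0.07,0.3,-0.07],[0,0,0]],
  [[0.09,0.4,-0.12],[0,0,0]],
  [[0.11,0.48,-0.18],[0,0,0]],
  [[0.08,0.35,-0.2],[0,0,0]],
  [[0.08,0.33,-0.24],[0,0,0]],
  [[0.07,0.31,-0.28],[0,0,0]],
  [[0,0,0],[0,0,0]],
  [[0,0,0],[0,0,0]],
])

```text
time: 9.18
tool_pos: [547.1, 118.9, 246.9]
tcp_rot: [2.589, 0.007, -0.221]
contact_force: [1.0, 0.5, 0.5]
grip_width: 26.3
finger_force: 0.0
```

```bash
python3 - <<'E'
from h import *
P=cam('top','t6.png'); cam('scene','s6.png')
a=cv2.resize(cv2.imread('pics/t6.png')[130:280,250:400],(400,400)); b=cv2.resize(cv2.imread('pics/s6.png')[80:270,210:400],(400,400))
cv2.imwrite('pics/f.png',np.hstack([a,b]))
E
```

```text
(no output)
```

View pics/f.png

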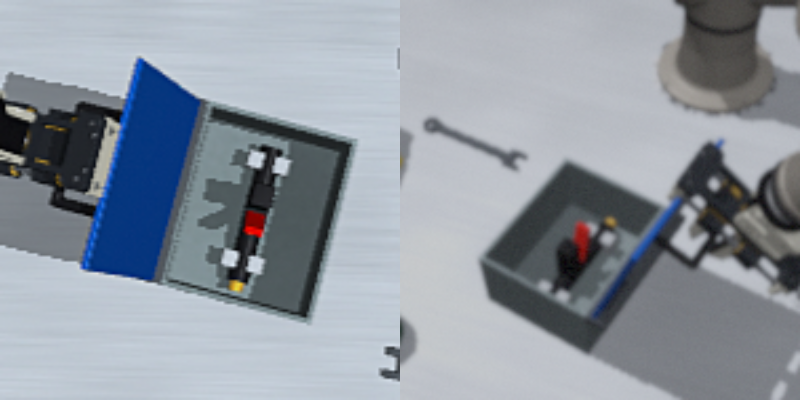

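The lid now leans on the slats with the box open and almost no contact force. I'll withdraw along the tool axis, then measure the gun.

Emit:
play_rows([
  [[0.06,0.26,0.42],[0,0,0]],
  [[0.06,0.26,0.42],[0,0,0]],
  [[0.12,0.52,0.85],[0,0,0]],
  [[0.12,0.52,0.85],[0,0,0]],
  [[0.06,0.26,1],[0,0,0]],
  [[0,0,1],[0.5,-0.11,0]],
  [[0,0,1],[0.78,-0.18,0]],
  [[0,0,1],[0.78,-0.18,0]],
  [[0,-0.5,0.5],[0.78,-0.18,0]],
  [[0,-1,0],[0.78,-0.18,0]],
  [[0,-1,0],[0.3,-0.05,0]],
])

```text
time: 10.65
tool_pos: [559.1, 97.5, 460.1]
tcp_rot: [-3.13, 0.003, -0.218]
contact_force: [-0.4, 0.1, -1.2]
grip_width: 26.3
finger_force: 0.0
```

```bash
python3 - <<'E'
from h import *
o=get_obs(); print(o['tool_pos'],o['tcp_rot'],o['joint_positions'])
Ps={n:cam(n,n+'7.png') for n in('scene','top')}
for q in ['trigger_tip','grip_top','gunbox','rack_foot','lid_foot','lid_handle','lid']:
    ob=[]
    for n in Ps:
        r=pinpoint(q,n)
        if r: ob.append((Ps[n],r[0]['at'])); print(q,n,np.round(r[0]['at']),round(r[0]['p'],2))
    if len(ob)==2: X,e=tri(ob); print('   ',X.round(),round(e,1))
E
```

```text
[559.0612843   97.50402318 460.14848251] [-3.13027815e+00  2.92439006e-03 -2.18176089e-01] [0.0313125  0.37619588 0.88728528 0.01226076 1.8781299  1.8240105 ]
trigger_tip scene [189. 292.] 0.56
trigger_tip top [218. 346.] 0.5
    [476. -88.  79.] 1.6
grip_top scene [195. 358.] 0.67
grip_top top [204. 345.] 0.85
    [487.  21. 113.] 31.6
gunbox scene [208. 294.] 0.69
gunbox top [209. 347.] 0.62
    [504. -85.   9.] 1.3
rack_foot scene [205. 320.] 0.83
lid_foot scene [210. 463.] 0.26
lid_foot top [198. 318.] 0.57
    [484. 226. 118.] 71.6
lid_handle scene [193. 356.] 0.88
lid_handle top [188. 272.] 0.64
    [551. 126. 252.] 2.8
lid scene [189. 330.] 0.73
lid top [195. 303.] 0.93
    [535.  47. 214.] 1.4
```

Emit:
play_rows([
  [[-0.1,-0.5,0],[-0.08,0.02,1]],
  [[-0.1,-0.5,0],[0,0,1]],
  [[-0.2,-0.5,0],[0,0,1]],
  [[-0.2,-0.6,0],[0,0,1]],
  [[-0.2,-0.6,0],[0,0,1]],
  [[-0.2,-0.6,0],[0,0,1]],
  [[-0.2,-0.6,0],[0,0,1]],
  [[-0.2,-0.6,-0.4],[0,0,1]],
  [[-0.2,-0.6,-0.4],[0,0,1]],
  [[-0.2,-0.6,-0.4],[0,0,1]],
  [[0,-0.4,-0.4],[0,0,1]],
  [[0,0,-0.4],[0,0,0.2]],
], hand=1)

```text
time: 12.95
tool_pos: [505.5, -84.9, 397.4]
tcp_rot: [3.139, 0.007, 1.345]
contact_force: [0.4, -0.1, 0.4]
grip_width: 91.7
finger_force: 0.0
```

Emit:
play_rows([
  [[0,0,0],[0,0,0]],
  [[0,0,0],[0,0,0]],
])

```text
time: 13.2
tool_pos: [505.8, -83.8, 398.4]
tcp_rot: [3.138, 0.007, 1.345]
contact_force: [0.8, -0.1, -0.1]
grip_width: 92.1
finger_force: 0.0
```

```bash
python3 - <<'E'
from h import *
import json
o=get_obs(); print(o['tool_pos'],o['tcp_rot'],o['joint_positions'])
P=cam('wrist','w8.png'); d={'P':P.tolist()}
for q in ['trigger_tip','grip_top','gunbox']:
    r=pinpoint(q,'wrist'); d[q]=[float(v) for v in r[0]['at']] if r else None; print(q,d[q],r and r[0]['p'])
c=R.from_euler('z',1.345).as_matrix()
for n,v in dict(grip=[0,-20,100],tip=[0,23.4,99]).items():
    X=np.array([501,-83,0])+c@v; print(n,X,proj(P,X)[::-1])
json.dump(d,open('w8.json','w'))
E
```

```text
[505.79081196 -83.82458457 398.38760172] [3.13803752 0.00728921 1.34485718] [-0.30963484  0.24696468  1.231448   -0.00699365  1.65902568 -0.08433937]
trigger_tip [155.1, 308.5] 0.73
grip_top [166.9, 323.0] 0.73
gunbox [157.6, 309.6] 0.82
grip [520.49232265 -87.47765092 100.        ] [164.63632418 323.79839075]
tip [478.1939825  -77.76114842  99.        ] [164.52671629 296.37409634]
```

View pics/w8.png

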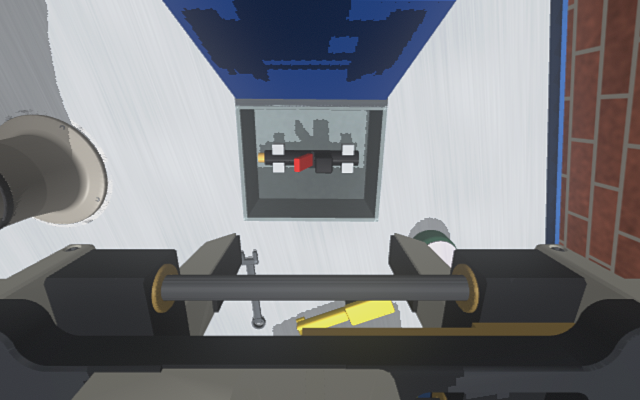

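The wrist view shows the box open with the trigger at (row 162, col 302) and the grip at (161, 324). That matches the predicted positions. Going lower for a second view.

Emit:
play_rows([
  [[0,0,-1],[0,0,0]],
  [[0,0,-1],[0,0,0]],
  [[0,0,-1],[0,0,0]],
  [[0,0,-1],[0,0,0]],
  [[0,0,-0.6],[0,0,0]],
  [[0,0,0],[0,0,0]],
  [[0,0,0],[0,0,0]],
])

```text
time: 14.28
tool_pos: [506.1, -84.4, 261.0]
tcp_rot: [3.137, 0.007, 1.346]
contact_force: [0.1, -0.7, 0.4]
grip_width: 91.8
finger_force: 0.0
```

```bash
python3 - <<'E'
from h import *
import json
d=json.load(open('w8.json')); P1=np.array(d['P'])
P=cam('wrist','w9.png')
c=R.from_euler('z',1.345).as_matrix(); O=np.array([501,-83,0])
for q,v in dict(grip_top=[0,-20,100],trigger_tip=[0,23.4,99]).items():
    r=pinpoint(q,'wrist'); print(q,r and (r[0]['at'],r[0]['p']),'pred',proj(P,O+c@v)[::-1])
    if r:
        X,e=tri([(P1,d[q]),(P,r[0]['at'])]); print(X.round(1),'box',(c.T@(X-O)).round(1),e)
        x=onz(P,r[0]['at'],v[2]); print('onz box',(c.T@(np.r_[x,0]-O)).round(1))
im=cv2.cvtColor(cv2.imread('pics/w9.png'),cv2.COLOR_BGR2HSV)
m=((im[...,0]<8)|(im[...,0]>172))&(im[...,1]>150)&(im[...,2]>60); r,cc=np.where(m); print(r.min(),r.max(),cc.min(),cc.max(),len(r))
a=cv2.imread('pics/w9.png')[100:340,180:460]; cv2.imwrite('pics/g.png',cv2.resize(a,(700,600)))
E
```

```text
grip_top ([187.5, 325.0], 0.97) pred [186.88131521 327.50548978]
[517.3 -98.6  59.7] box [-11.6 -19.4  59.7] 0.4461962851019621
onz box [ -0.7 -17.2   0. ]
trigger_tip ([185.1, 287.5], 0.8) pred [186.64931379 288.68432747]
[501.2 -42.9 244.3] box [ 39.1   8.8 244.3] 6.917044765360288
onz box [ 1.8 24.7  0. ]
169 196 285 310 430
```

View pics/g.png

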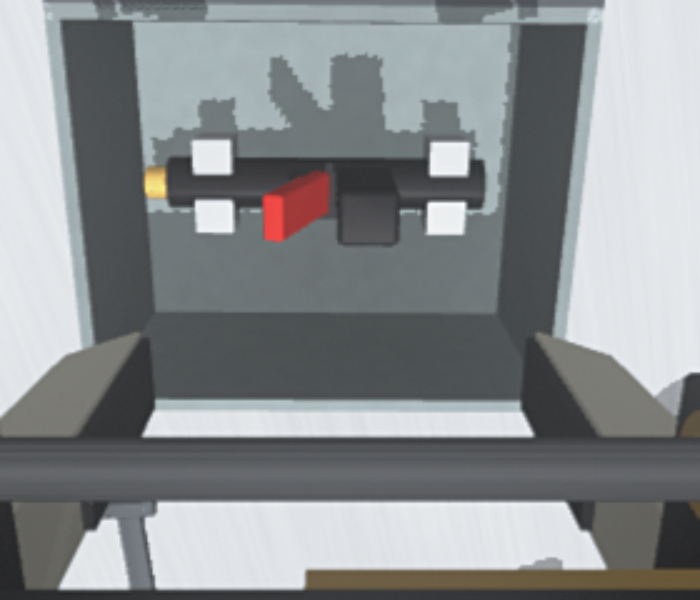

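Grip top is at crop (367,218) and trigger tip at crop (274,218), both within about 1–2 px of prediction. I'll descend astride them.

Emit:
play_rows([
  [[-0.07,0.02,-1],[0,0,0]],
  [[0,0,-1],[0,0,0]],
  [[0,0,-1],[0,0,0]],
  [[0,0,-1],[0,0,0]],
  [[0,0,-0.7],[0,0,0]],
  [[0,0,-0.7],[0,0,0]],
  [[0,0,-0.57],[0,0,0]],
  [[0,0,0],[0,0,0]],
  [[0,0,0],[0,0,0]],
])

```text
time: 15.55
tool_pos: [504.2, -83.9, 81.7]
tcp_rot: [3.137, 0.007, 1.346]
contact_force: [1.1, 0.0, 0.1]
grip_width: 91.8
finger_force: 0.0
```

Emit:
play_rows([
  [[0.15,-0.03,0],[0,0,0]],
  [[0.15,-0.03,0],[0,0,0]],
  [[0,0,0],[0,0,0]],
  [[0,0,0],[0,0,0]],
  [[0,0,0],[0,0,0]],
  [[0,0,0],[0,0,0]],
], hand=-1)

```text
time: 16.3
tool_pos: [513.5, -85.7, 81.0]
tcp_rot: [3.136, 0.007, 1.345]
contact_force: [2.2, -0.0, -2.3]
grip_width: 42.4
finger_force: 30.0
```

Emit:
play_rows([
  [[0,0,0],[0,0,0]],
  [[0,0,0],[0,0,0]],
  [[0,0,0],[0,0,0]],
])

```text
time: 16.68
tool_pos: [513.5, -85.7, 81.0]
tcp_rot: [3.137, 0.007, 1.345]
contact_force: [5.2, 0.6, -3.1]
grip_width: 42.3
finger_force: 30.0
```

Emit:
play_rows([
  [[0,0,0],[0,0,0]],
  [[-0.12,0.03,0],[0,0,0]],
  [[-0.18,0.03,0],[0,0,0]],
  [[0,0,0],[0,0,0]],
  [[0,0,0],[0,0,0]],
  [[0,0,0],[0,0,0]],
  [[0,0,0],[0,0,0]],
], hand=1)

```text
time: 17.55
tool_pos: [503.7, -83.8, 80.9]
tcp_rot: [3.138, 0.007, 1.346]
contact_force: [0.2, -0.1, 0.1]
grip_width: 91.6
finger_force: 0.0
```

Emit:
play_rows([
  [[0,0,0.5],[0,0,0]],
  [[0,0,1],[0,0,0]],
  [[0,0,1],[0,0,0]],
  [[0,0,1],[0,0,0]],
  [[0,0,1],[0,0,0]],
  [[0,0,1],[0,0,0]],
  [[0,0,0.5],[0,0,0]],
  [[0,0,0],[0,0,0]],
  [[0,0,0],[0,0,0]],
])

```text
time: 18.68
tool_pos: [503.1, -83.6, 260.5]
tcp_rot: [3.139, 0.007, 1.346]
contact_force: [0.6, -0.1, 0.3]
grip_width: 91.7
finger_force: 0.0
```

```bash
python3 - <<'E'
from h import *
P=cam('wrist','w10.png'); cam('scene','s10.png')
r=pinpoint('trigger_tip','wrist'); print(r[:1])
c=R.from_euler('z',1.345).as_matrix(); O=np.array([501,-83,0])
print('pred released',proj(P,O+c@[0,23.4,99])[::-1],'squeezed',proj(P,O+c@[0,4,103])[::-1])
a=cv2.resize(cv2.imread('pics/w10.png')[100:300,220:420],(400,400)); b=cv2.resize(cv2.imread('pics/s10.png')[80:270,210:400],(400,400))
cv2.imwrite('pics/i.png',np.hstack([a,b]))
E
```

```text
[{'at': [187.6, 288.4], 'p': 0.61}]
pred released [186.8661559  291.79788156] squeezed [187.81595706 309.09665134]
```

View pics/i.png

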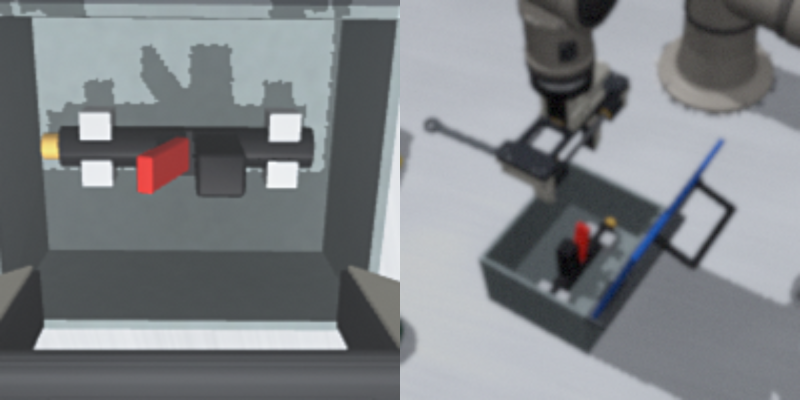

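The trigger has sprung back to its released position (crop 148,170), the lid still leans on the rack, and the arm is clear. The full squeeze lasted about 0.5 s. Handing in.

```bash
python3 -c "
from plant import bot; print(bot.close_job())"
```

```text
the job is handed in; nothing more can be done
None
```

I tipped the lid back so it leans on the rack with the box open, then squeezed the trigger fully for about 0.5 s (estimated from the finger speed) and let it spring back, and handed the job in at about 19 s; no result came back, and I did not re-measure the bystanders, though none of the moves went near them.

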